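# Unlock the capsule filler

## Robot

A 7-joint arm with a two-finger parallel gripper is mounted at the origin on the work surface. World frame = base frame: x ahead of the robot, y to its left, z up, the work surface at z = 0. Lengths are in m, angles in rad, forces in N, time in s.
With the tool pointing down it reaches from about 0.425 to 1.025 m from the base axis. Payload 9.4 kg.
Tool frame: the origin (TCP) lies midway between the tips of the shut fingers; the grasp point (between the pads) lies 19 mm behind it (bot.grip_depth is the z of the grasp point in the tool frame, in m); z points along the fingers, y is the line along which they close (so a half turn about z gives the same grasp; the last joint's range is limited). The gripper opens to 93 mm and grips with 3 to 60 N. Pads are 15 mm wide; open, the fingers measure 128 mm over their backs; the gripper's body (75 mm by 188 mm) begins 65 mm behind the grasp point.
Start: joints at [1.232, 0.599, -0.003, 1.599, 0.002, 0.943, -0.08], TCP at [0.188, -0.7, 0.219] pointing down, gripper open.
Joint ranges: [-2.57, 2.57], [-0.35, 1.97], [-1.29, 1.29], [0.11, 2.56], [-1.05, 4.19], [0.11, 1.86], [-2.63, 2.63]. Speed limits (rad/s): [2.22, 2.22, 3.01, 3.01, 3.14, 3.14, 3.14].

## Interface

Orientations are given as a unit quaternion [x, y, z, w].
In Python, from plant import bot gives the robot as it stands.
- The arm moves only by the tool apply_moves, never from a script. Its argument "plan" is one flat list of numbers, 7 for each row, row after row: the shift along the tool's x, y, z in units of 0.5 m (1.0 is 0.5 m), then the turn, a rotation vector about the tool's x, y, z in units of 60 degrees (1.0 is 60 degrees), then the opening, from 0 (shut) to 1 (fully open). In form: [x, y, z, rx, ry, rz, claw, x, y, z, rx, ry, rz, claw, ...]. A call has 1 to 12 rows; each row is the pose to reach, as a shift and turn from the pose commanded when the call began, along the tool's axes at that moment; what a row does not reach only later rows make up. A row lasts 1/12 s, in which the tool goes at most 41.7 mm and 7.16 degrees, less where a joint would pass 70% of its speed; a pose out of reach is approached as far as the arm can. A call with a number of a shift or a turn outside -1 to 1 is refused whole. A call with a gripper value outside its range is refused whole. The fingers move at their own pace and stop on an object; "squeeze" is the grip in N (left out, the last holds). Time passes only in rows, so rows that repeat a pose let the fingers close. It gives the time, the measured TCP pose, the force, the opening and the grip force at its end, in the units of the state.
- bot.observe(): the state, without advancing time (a new reading comes with each control period).
- bot.capture(name): name is "scene" or "top" or "wrist"; returns a dict with "pixels" (480x640x3 uint8, red, green, blue), "fx", "fy", "cx", "cy" (pixels), "dist_coeffs" ([k1, k2, p1, p2, k3] as OpenCV has them; the pictures are not rectified), "extrinsics" (4x4, takes a point from world to camera coordinates); the wrist camera has in their place "mount" (4x4, takes a point from camera to tool coordinates, whose origin is the TCP and whose axes are the flange's). Camera axes: x right, y down, z forward; pixel columns grow to the right and rows downward; lengths in m; the calibration is good to about 2 mm. A picture is of the moment at which its call begins: read the wrist's pose just before it. There is no depth.
- bot.job_done(): hands the job in; it is judged then, once.
The state is a dict: "clock": time; "joint_positions": joint angles; "qvel": joint speeds; "joint_efforts": joint torques, N m; "eef_pos": TCP position; "tool_rot": TCP orientation; "contact_force": force on the tool from outside, world axes, zero at the start; "ft_torque": the same for the moment, N m; "gripper_width": opening from 0.0 (shut) to 1.0 (fully open); "finger_force": force on a finger pad.
Only numpy, scipy, OpenCV 4.12 (cv2) and the standard library are available. Lean on these libraries where they do the work, as an engineer would, in place of code of your own. Each camera call takes 0.05 s, during which the arm holds its last target. There are 200 camera calls.

## Task

The capsule filler's locking plate still grips the empty capsule bodies. Roll the knurled thumbwheel with a fingertip to loosen its screw by two full turns (a quarter turn either way will do), then push the locking bar's end tab with a fingertip all the way in to its stop, so that the bodies sink flush. Only touch and push, pick nothing up, and leave the two jars and the tamper where they stand.

Things in the scene. Friction and masses are not known exactly. Their poses are not given: they have to be found in the camera images.
- filler: manual capsule filler, fixed to the bench: base plate 180 x 210 mm, white plates on it with top at 63 mm and rows of capsule bodies 4.5 mm proud; four steel posts at the upper plate's corners (x -58 and 40, y +-91 mm), tops at 79 mm. Origin on the bench under the white plates' middle; +y along its long side to the bar's tab, +x to the clamp block, z up
- clamp_block (a point): middle of the top of the aluminium clamp block on the filler's +x side, at filler x 83, y -30, z 73 mm. The block measures 34 mm (x) by 50 mm (y); the thumbwheel stands up out of the open window in it. Axes parallel to the filler's
- wheel_centre (a point): centre of the knurled steel thumbwheel, 30 mm diameter, 9 mm wide, axis along the filler's x; at filler x 80, y -30, z 67 mm when tight. Its rim tops out at 82 mm, 9 mm above the block; only that part can be reached. Axes parallel to the filler's; this point does not turn but travels 2 mm towards +x per turn of loosening
- thumbwheel (a joint): turn of the wheel from hard tight (rad), growing as it loosens; starts at 0 to 0.5; thread ends at 25. Ordinary right-hand screw, loosens anticlockwise seen from its free end (+x): the top of the rim moves to the filler's -y, away from the bar's tab. Friction 0.03 N m (2 N at the rim); stays where left. One dark groove crosses the knurl and the +x face
- bar_tab (a point): middle of the outer (+y) face of the locking bar's end tab: steel, 34 mm wide (x), 4 mm thick (y), 43 to 79 mm above the bench, beyond the filler's +y end at filler x 62, y 132, z 62 mm before pushing. Moves with the bar; axes parallel to the filler's
- lock_bar (a joint): travel of the bar (m) towards the filler's -y: 0 locked, 0.015 fully in, at its stop. About 2.5 N moves it. The steel bar runs along y between the white plate and the clamp block, x 49 to 63 mm, top at 74 mm. The screw's nose sits 2.5 mm deep in a slot in it and blocks it until the wheel is loosened about 1.25 turns
- red_jar: small white jar with a red cap, 46 mm diameter, 58 mm tall, loose; origin under its centre. Leave it.
- white_jar: white jar with a white cap, 68 mm diameter, 85 mm tall, loose; origin under its centre. Leave it.
- tamper: capsule tamper, loose: white plate 50 x 70 x 10 mm with a black knob on a stem, 44 mm tall in all; origin under its centre. Leave it.

How it is judged:
On the way, in this order (a step that is already met when the one before it is completed fails the run):
1. the wheel is loosened two turns, give or take a quarter, with the bar still locked in place (value of joint thumbwheel between 10.9 and 15 rad and value of joint lock_bar below 0.004 m), for 0.2 s.
2. the locking bar is pushed in to its stop (value of joint lock_bar above 0.0135 m), for 0.2 s.
At the end, for the whole second after the job is handed in: the thumbwheel stands 10.9 to 15.0 rad from tight, so that two turns from where it was found, give or take a quarter, always passes; the bar is within 1.5 mm of its stop; the jars and the tamper are within 20 mm of where they stood (value of joint thumbwheel between 10.9 and 15 rad and value of joint lock_bar above 0.0135 m and distance of each of red_jar, white_jar, tamper from where it was at the start of the episode below 0.02 m); the robot touches nothing.
It fails at once if a jar or the tamper is moved more than 20 mm or lifted (distance of any of red_jar, white_jar, tamper from where it was at the start of the episode above 0.02 m).
It also fails if it takes over 72 s, if anything falls off the work surface, if the arm or the gripper's body presses on something with over 40 N, if the wrist force passes 120 N, or if a joint passes its speed limit or range.

## Working session

There is one attempt and no reset: what is moved stays moved. The work goes in short steps, Python scripts to look and compute and a tool call to move; the robot and the scene stay as the last step left them, time stands still between calls to the robot, and variables do not carry over. Pictures are saved under pics/ and viewed, at most 10 in all, crops included, and the job is handed in when it is done.

Besides the shell and the picture viewer there is one more tool, called after "Call:" as name(argument=value, ...), one argument or row to a line, values as JSON. apply_moves: Moves the arm, as the interface text tells. Shifts and turns lie within -1 to 1; 1 stands for 0.5 m of shift or 60 degrees of turn. Its arguments: {"type":"object","properties":{"plan":{"type":"array"},"squeeze":{"type":"number"}},"required":["plan"]}

```bash
mkdir -p pics
python3 - <<'E'
from plant import bot
import cv2,json,numpy as np
s=bot.observe(); print(s['clock'],s['eef_pos'],s['tool_rot'],bot.grip_depth)
ims=[]
for n in ["scene","top"]:
    c=bot.capture(n); np.save(f'pics/{n}.npy',c,allow_pickle=True)
    cv2.imwrite(f'pics/{n}0.png',c['pixels'][:,:,::-1]); print(n,c['fx'],c['fy'],c['cx'],c['cy'],c['dist_coeffs'],np.round(c['extrinsics'],4).tolist())
E
```

```text
0.0 [ 0.18748724 -0.69983749  0.21777445] [ 9.91444154e-01  1.30529298e-01 -1.53873236e-04 -7.53792051e-04] -0.0188
scene 433.80684385248014 433.80684385248014 322.90054691745314 234.90950698789717 [-0.01833124  0.          0.          0.          0.        ] [[0.4601, 0.8878, -0.0105, -0.2605], [0.7562, -0.398, -0.5194, -0.3472], [-0.4654, 0.231, -0.8544, 1.1884], [0.0, 0.0, 0.0, 1.0]]
top 506.0034828915494 506.0034828915494 319.6876455499762 246.39501919056016 [-0.04311554  0.          0.          0.          0.        ] [[-0.0014, -0.9999, 0.0159, 0.029], [-0.9864, -0.0013, -0.1644, 0.541], [0.1644, -0.0159, -0.9863, 0.7392], [0.0, 0.0, 0.0, 1.0]]
```

View pics/top0.png

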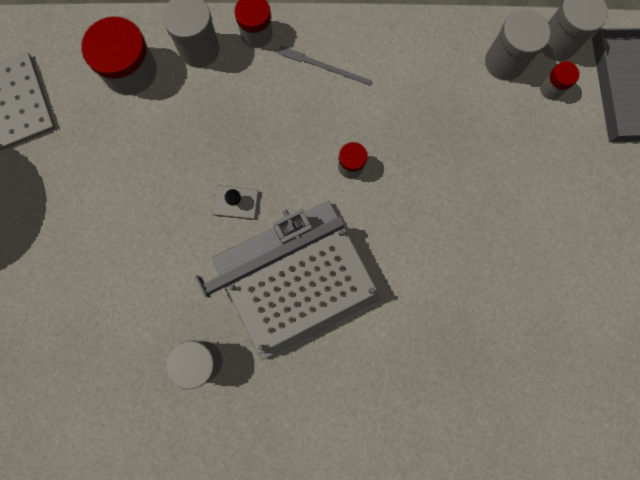

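View pics/scene0.png

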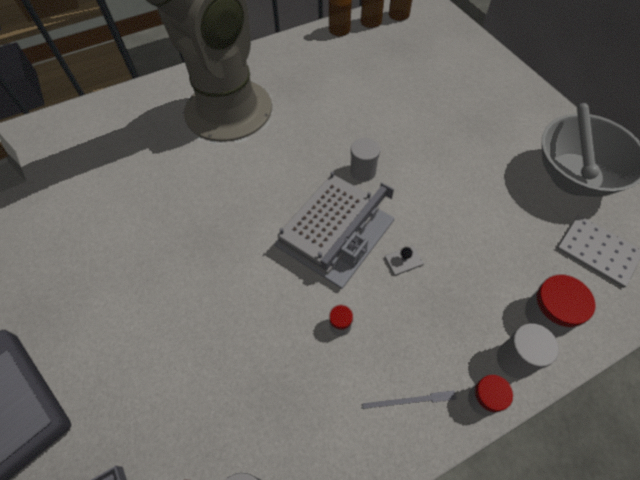

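Top view: filler with clamp block at (293,227), bar tab at (203,284), posts near (342,233), (234,288), (372,291), (264,352); tamper (235,200), red jar (353,157), white jar (191,365). Next, an enlarged crop to get pixels for a first pose.

```bash
cat > h.py <<'E'
import numpy as np,cv2
from scipy.spatial.transform import Rotation as R
def K(c): return np.array([[c['fx'],0,c['cx']],[0,c['fy'],c['cy']],[0,0,1.]])
def cam_T(c,s=None):  # camera->world
    if 'extrinsics' in c: return np.linalg.inv(c['extrinsics'])
    T=np.eye(4);T[:3,:3]=R.from_quat(s['tool_rot']).as_matrix();T[:3,3]=s['eef_pos'];return T@np.array(c['mount'])
def cast(c,px,z,s=None):
    T=cam_T(c,s);u=cv2.undistortPoints(np.array(px,float).reshape(-1,1,2),K(c),np.array(c['dist_coeffs'])).reshape(-1,2)
    d=np.c_[u,np.ones(len(u))]@T[:3,:3].T;o=T[:3,3]
    return o+d*((np.broadcast_to(z,len(u))-o[2])/d[:,2])[:,None]
def proj(c,P,s=None):
    W=np.linalg.inv(cam_T(c,s));return cv2.projectPoints(np.array(P,float).reshape(-1,1,3),cv2.Rodrigues(W[:3,:3])[0],W[:3,3],K(c),np.array(c['dist_coeffs']))[0].reshape(-1,2)
def fit(F,W):  # 2D rigid filler->world
    F=np.array(F)[:,:2];W=np.array(W)[:,:2];a=F-F.mean(0);b=W-W.mean(0)
    th=np.arctan2((a[:,0]*b[:,1]-a[:,1]*b[:,0]).sum(),(a*b).sum());M=np.array([[np.cos(th),-np.sin(th)],[np.sin(th),np.cos(th)]])
    t=W.mean(0)-M@F.mean(0);return th,t,W-(F@M.T+t)
E
python3 - <<'E'
from h import *
c=np.load('pics/top.npy',allow_pickle=True).item()
W=cast(c,[(342,233),(234,288),(372,291),(264,350)],.079)
print(W.round(4))
# filler +y to image left (tab), +x toward the clamp (image up)
F=np.array([(40,-91),(40,91),(-58,-91),(-58,91)])/1000
th,t,r=fit(F,W);print(np.degrees(th),t,r.round(4))
cv2.imwrite('pics/tc.png',cv2.resize(c['pixels'][190:370,180:390,::-1],None,fx=3.3,fy=3.3,interpolation=cv2.INTER_CUBIC))
M=np.array([[np.cos(th),-np.sin(th)],[np.sin(th),np.cos(th)]])
for n,p in dict(wheel=(80,-30,82),tab=(62,132,79),blk=(83,-30,73)).items():
    w=np.r_[M@np.array(p[:2])/1000+t,p[2]/1000];print(n,w.round(4),proj(c,w).round(1))
E
```

```text
[[ 0.5555 -0.0037  0.079 ]
 [ 0.4736  0.1546  0.079 ]
 [ 0.4692 -0.0469  0.079 ]
 [ 0.3847  0.1095  0.079 ]]
27.616477129326007 [0.47873597 0.05751858] [[-0.0009  0.0008]
 [ 0.0016 -0.0021]
 [-0.0003  0.0031]
 [-0.0004 -0.0018]]
wheel [0.5635 0.068  0.082 ] [[293.7 227.2]]
tab [0.4725 0.2032 0.079 ] [[200.6 288.7]]
blk [0.5662 0.0694 0.073 ] [[293.  226.7]]
```

View pics/tc.png

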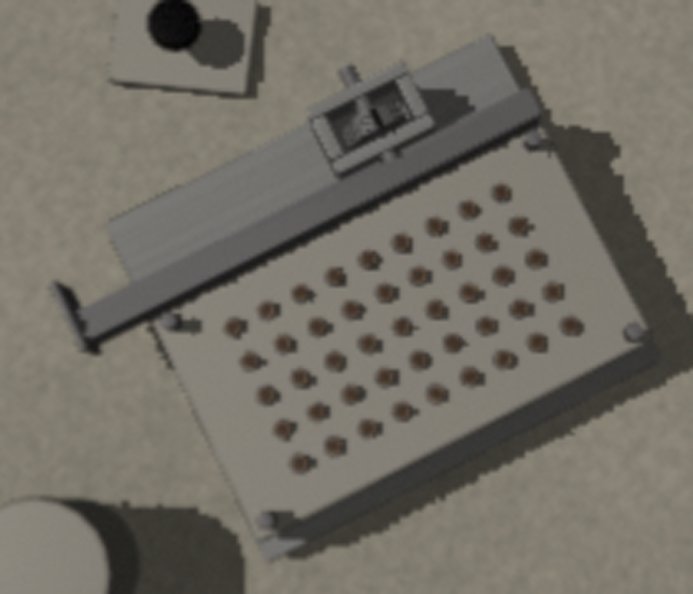

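Crop shows the posts in refined positions (crop 535,140; 172,320; 633,331; 268,519 → divide by 3.3 + offset) and the wheel in the block window at crop (375,120).

```bash
cat >> h.py <<'E'
def move(s,target,filler_th):
    Rt=R.from_quat(s['tool_rot']); c,n=np.cos(filler_th),np.sin(filler_th)
    G=R.from_matrix(np.array([[c,n,0],[n,-c,0],[0,0,-1.]]))  # tool x=filler x, y=filler -y, z down
    return (Rt.inv().apply(np.array(target)-s['eef_pos'])/.5).round(4),((Rt.inv()*G).as_rotvec()/np.radians(60)).round(4)
def F2W(th,t,p): 
    return np.r_[np.array([[np.cos(th),-np.sin(th)],[np.sin(th),np.cos(th)]])@np.array(p[:2])+t,p[2]]
E
python3 - <<'E'
from h import *
from plant import bot
c=np.load('pics/top.npy',allow_pickle=True).item()
W=cast(c,np.array([(535,140),(172,320),(633,331),(268,519)])/3.3+[180,190]-.35,.079)
F=np.array([(40,-91),(40,91),(-58,-91),(-58,91)])/1000
th,t,r=fit(F,W);print(th,np.degrees(th),t,r.round(4))
s=bot.observe()
for p in [(.08,-.03,.082),(.062,.132,.079)]: 
    w=F2W(th,t,p);print(w,proj(c,w))
print(move(s,F2W(th,t,(.08,-.0,.2)),th))
print('jar',cast(c,[(191,365),(353,157),(235,200)],[.085,.058,.01]))
w=bot.capture('wrist');cv2.imwrite('pics/w0.png',w['pixels'][:,:,::-1]);print(np.round(w['mount'],3).tolist(),w['fx'])
E
```

```text
0.4683068130731306 26.832003906312348 [0.48111322 0.05964452] [[-0.001   0.0001]
 [-0.0001 -0.001 ]
 [ 0.0003  0.0016]
 [ 0.0008 -0.0007]]
[0.56604121 0.06898459 0.082     ] [[293.07449362 225.54749313]]
[0.47685628 0.2054179  0.079     ] [[199.21916479 285.7069101 ]]
(array([ 1.117 , -1.348 ,  0.0374]), array([-0.0013, -0.    , -0.1972]))
jar [[ 0.36396227  0.21184893  0.085     ]
 [ 0.68131978 -0.0234172   0.058     ]
 [ 0.62377838  0.16731612  0.01      ]]
[[0.001, -0.954, -0.299, 0.084], [1.0, 0.001, -0.0, 0.0], [0.0, -0.299, 0.954, -0.165], [0.0, 0.0, 0.0, 1.0]] 426.76499691525726
```

Call:
apply_moves(
  plan=[0.05,-0.06,0,0,0,0,0,0.1,-0.12,0,0,0,0,0,0.15,-0.18,0,0,0,0,0,0.2,-0.24,0.01,0,0,0,0,0.25,-0.3,0.01,0,0,0,0,0.3,-0.36,0.01,0,0,0,0,0.35,-0.42,0.01,0,0,0,0,0.4,-0.48,0.01,0,0,0,0,0.45,-0.54,0.015,0,0,0,0,0.5,-0.6,0.015,0,0,0,0,0.55,-0.66,0.02,0,0,0,0,0.56,-0.674,0.02,0,0,0,0],
)

```text
clock: 1.15
eef_pos: [0.3731, -0.2968, 0.2084]
tool_rot: [0.991, 0.134, 0.0, -0.001]
contact_force: [-0.1, -0.4, -0.1]
gripper_width: 0.189
finger_force: 0.0
```

Call:
apply_moves(
  plan=[0.05,-0.06,0,0,0,0,0,0.1,-0.12,0,0,0,0,0,0.15,-0.18,0,0,0,0,0,0.2,-0.24,0.01,0,0,0,0,0.25,-0.3,0.01,0,0,0,0,0.3,-0.36,0.01,0,0,-0.05,0,0.35,-0.42,0.01,0,0,-0.1,0,0.4,-0.48,0.01,0,0,-0.15,0,0.45,-0.54,0.015,0,0,-0.197,0,0.5,-0.6,0.015,0,0,-0.197,0,0.55,-0.66,0.02,0,0,-0.197,0,0.557,-0.674,0.02,0,0,-0.197,0],
)

```text
clock: 2.15
eef_pos: [0.555, 0.102, 0.1983]
tool_rot: [0.972, 0.235, 0.001, -0.001]
contact_force: [1.1, 0.5, 0.2]
gripper_width: 0.0
finger_force: 0.0
```

Run:
```python
from h import *
from plant import bot
th,t=.4683,[.48111,.05964]
s=bot.observe();w=bot.capture('wrist');np.save('pics/w1.npy',dict(c=w,s=s),allow_pickle=True)
print(s['clock'],s['eef_pos'],s['contact_force'],move(s,F2W(th,t,(.08,-.0,.2)),th))
for n,p in dict(wheel=(.08,-.03,.082),blk=(.083,-.03,.073),tab=(.062,.132,.079)).items(): print(n,proj(w,F2W(th,t,p),s))
cv2.imwrite('pics/w1.png',w['pixels'][:,:,::-1])
```

```text
2.15 [0.55502625 0.10203296 0.19827199] [1.08021214 0.50370312 0.16909634] (array([-0.0102,  0.0089, -0.0035]), array([-0.0021, -0.003 ,  0.0056]))
wheel [[371.11721052 243.22110084]]
blk [[369.90928025 235.37670598]]
tab [[140.57939894 264.63867689]]
```

View pics/w1.png

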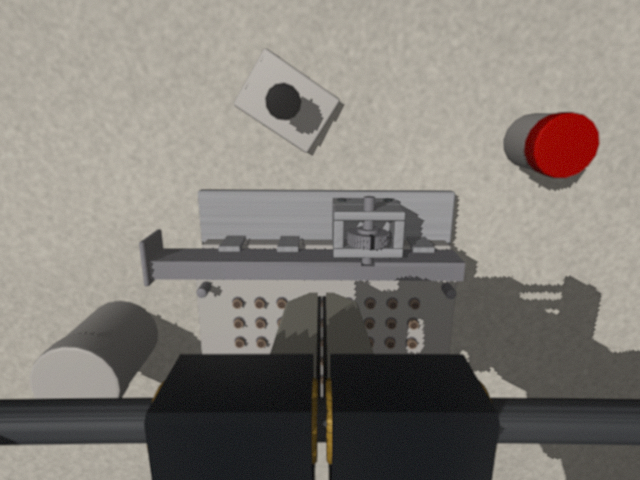

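Wrist view: wheel at about (369,240), predicted (371,243); tab upper end near (152,258); fingertips near (322,297). I'll enlarge the fingertips and wheel.

Run:
```python
from h import *
d=np.load('pics/w1.npy',allow_pickle=True).item();c=d['c'];s=d['s']
print(proj(c,s['eef_pos'],s))
a=c['pixels'][185:365,260:470,::-1]
a=np.clip(a.astype(float)*1.5,0,255).astype('uint8')
cv2.imwrite('pics/wc.png',cv2.resize(a,None,fx=3.3,fy=3.3,interpolation=cv2.INTER_CUBIC))
```

```text
[[320.46680894 312.8868054 ]]
```

View pics/wc.png

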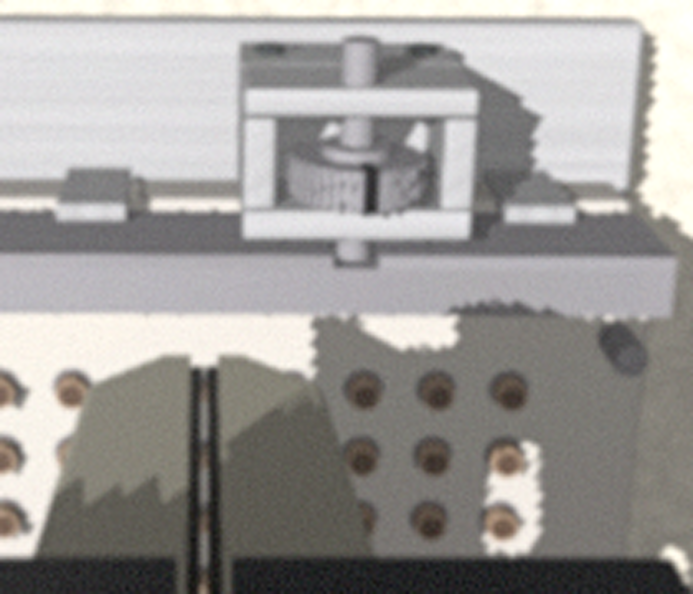

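Fingertips: ~±5 mm flat at the tip, then ~45° bevels. Groove is near the rim top at crop (370,190), rim centred about crop column 358 (wheel ≈1 mm further to +y than predicted). Going above the wheel.

Call:
apply_moves(
  plan=[-0.006,0.03,0.05,0,0,0,0,-0.006,0.067,0.11,0,0,0,0,-0.006,0.067,0.17,0,0,0,0,-0.006,0.067,0.21,0,0,0,0,-0.006,0.067,0.216,0,0,0,0,-0.006,0.067,0.216,0,0,0,0,-0.006,0.067,0.216,0,0,0,0],
)

```text
clock: 2.78
eef_pos: [0.5653, 0.0634, 0.0914]
tool_rot: [0.973, 0.232, 0.0, 0.0]
contact_force: [0.3, 0.2, -0.8]
gripper_width: 0.003
finger_force: 0.0
```

Run:
```python
from h import *
from plant import bot
th,t=.4683,[.48111,.05964]
s=bot.observe();w=bot.capture('wrist')
print(s['clock'],s['eef_pos'],s['contact_force'],move(s,F2W(th,t,(.082,-.029,.082)),th),proj(w,s['eef_pos'],s))
a=np.clip(w['pixels'][:,:,::-1].astype(float)*1.4,0,255).astype('uint8')[160:360,200:440]
cv2.imwrite('pics/w2.png',cv2.resize(a,None,fx=3,fy=3,interpolation=cv2.INTER_CUBIC))
```

```text
2.7833 [0.56525368 0.06339128 0.0914152 ] [ 0.28215992  0.22610317 -0.805684  ] (array([ 0.0104, -0.0113,  0.0188]), array([ 0.0003, -0.0002, -0.0008])) [[320.46958898 312.90234502]]
```

View pics/w2.png

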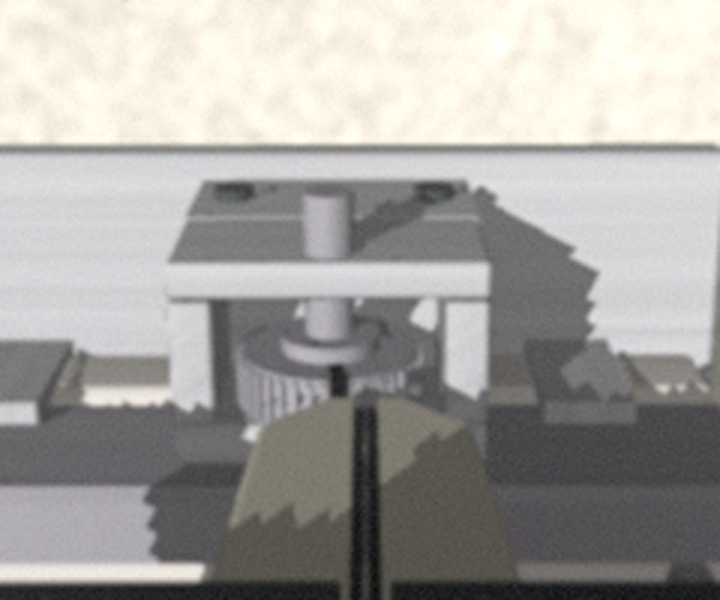

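Tip is ~5 mm to the -y of the wheel centre (tip column 322, wheel column 310), groove just right of the rim's top. Correct and come down towards contact.

Call:
apply_moves(
  plan=[0.0104,-0.0113,0.005,0,0,0,0,0.0104,-0.0113,0.01,0,0,0,0,0.0104,-0.0113,0.0165,0,0,0,0,0.0104,-0.0113,0.0165,0,0,0,0,0.0104,-0.0113,0.0165,0,0,0,0],
)

```text
clock: 3.25
eef_pos: [0.5672, 0.0716, 0.0824]
tool_rot: [0.973, 0.232, 0.0, 0.0]
contact_force: [-0.2, -0.5, -0.5]
gripper_width: 0.006
finger_force: 0.0
```

Call:
apply_moves(
  plan=[0,0,0.002,0,0,0,0,0,0,0.004,0,0,0,0,0,0,0.004,0,0,0,0],
)

```text
clock: 3.5
eef_pos: [0.5674, 0.0716, 0.0818]
tool_rot: [0.973, 0.232, 0.0, 0.0]
contact_force: [-4.0, 1.0, 18.2]
gripper_width: 0.006
finger_force: 9.1
```

Call:
apply_moves(
  plan=[0,0,0.001,0,0,0,0,0,0,0.002,0,0,0,0,0,0,0.002,0,0,0,0],
)

```text
clock: 3.75
eef_pos: [0.5675, 0.0715, 0.0816]
tool_rot: [0.973, 0.232, 0.001, 0.0]
contact_force: [-5.9, 0.1, 27.6]
gripper_width: 0.002
finger_force: 13.7
```

Call:
apply_moves(
  plan=[0,0.008,-0.0022,0,0,0,0,0,0.016,-0.0016,0,0,0,0,0,0.023,0.0008,0,0,0,0,0,0.027,0.0032,0,0,0,0,0,0.029,-0.004,0,0,0,0,0,0.029,-0.024,0,0,0,0,0,-0.02,-0.024,0,0,0,0,0,-0.034,-0.016,0,0,0,0,0,-0.034,-0.016,0,0,0,0],
)

```text
clock: 4.5
eef_pos: [0.5583, 0.0888, 0.0873]
tool_rot: [0.972, 0.234, -0.0, -0.001]
contact_force: [0.8, -0.4, -0.3]
gripper_width: 0.007
finger_force: 0.0
```

Run:
```python
from h import *
from plant import bot
th,t=.4683,[.48111,.05964]
s=bot.observe();w=bot.capture('wrist');np.save('pics/w3.npy',dict(c=w,s=s),allow_pickle=True)
print(s['clock'],s['eef_pos'],s['contact_force'],move(s,F2W(th,t,(.082,-.029,.082)),th))
print(proj(w,[F2W(th,t,(.0845,-.029+.015*np.sin(a),.067+.015*np.cos(a))) for a in np.radians([-90,-60,-30,0,30,60,90])],s).round(1).tolist())
a=np.clip(w['pixels'][:,:,::-1].astype(float)*1.6,0,255).astype('uint8')[200:320,280:440]
cv2.imwrite('pics/w3.png',cv2.resize(a,None,fx=4.5,fy=4.5,interpolation=cv2.INTER_CUBIC))
```

```text
4.5 [0.55833239 0.08880942 0.08728807] [ 0.83925721 -0.40271677 -0.33146841] (array([-0.0003,  0.0404,  0.0105]), array([-0.0012,  0.0005,  0.0032]))
[[395.5, 288.8], [393.8, 295.5], [383.3, 300.6], [366.7, 302.5], [349.3, 300.5], [336.4, 295.2], [331.6, 288.5]]
```

View pics/w3.png

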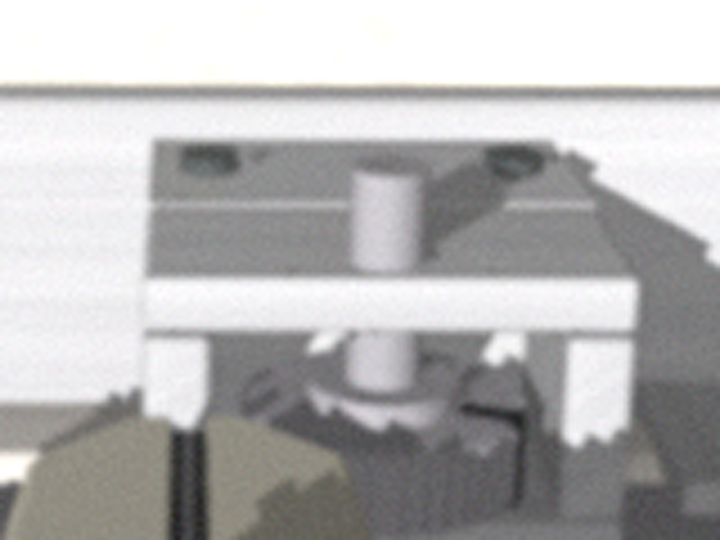

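Groove now at the right side (crop (465,405)→(525,415)→(520,500)), about -70°: the wheel turned about 65° without slip in the half stroke. Now a full stroke, twice.

Call:
apply_moves(
  plan=[0,-0.004,0.004,0,0,0,0,0,0.0074,0.0198,0,0,0,0,0,0.0154,0.0155,0,0,0,0,0,0.0254,0.0138,0,0,0,0,0,0.0414,0.0138,0,0,0,0,0,0.0534,0.0149,0,0,0,0,0,0.0614,0.0184,0,0,0,0,0,0.065,0.012,0,0,0,0,0,0.065,-0.008,0,0,0,0,0,0.014,-0.008,0,0,0,0,0,0,0,0,0,0,0,0,0,0,0,0,0,0],
)

```text
clock: 5.55
eef_pos: [0.5584, 0.0885, 0.087]
tool_rot: [0.972, 0.234, -0.001, -0.0]
contact_force: [-0.3, -0.8, -0.0]
gripper_width: 0.005
finger_force: 0.0
```

Call:
apply_moves(
  plan=[0,-0.004,0.004,0,0,0,0,0,0.0074,0.0198,0,0,0,0,0,0.0154,0.0155,0,0,0,0,0,0.0254,0.0138,0,0,0,0,0,0.0414,0.0138,0,0,0,0,0,0.0534,0.0149,0,0,0,0,0,0.0614,0.0184,0,0,0,0,0,0.065,0.012,0,0,0,0,0,0.065,-0.008,0,0,0,0,0,0.014,-0.008,0,0,0,0,0,0,0,0,0,0,0,0,0,0,0,0,0,0],
)

```text
clock: 6.55
eef_pos: [0.5584, 0.0885, 0.0871]
tool_rot: [0.972, 0.234, -0.0, -0.0]
contact_force: [-0.2, -0.9, 0.3]
gripper_width: 0.008
finger_force: 0.0
```

Run:
```python
from h import *
from plant import bot
th,t=.4683,[.48111,.05964]
s=bot.observe();w=bot.capture('wrist');np.save('pics/w4.npy',dict(c=w,s=s),allow_pickle=True)
print(s['clock'],s['eef_pos'],s['contact_force'])
print(proj(w,[F2W(th,t,(.0845,-.029+.015*np.sin(a),.067+.015*np.cos(a))) for a in np.radians([-90,-60,-30,0,30,60,90])],s).round(1).tolist())
a=np.clip(w['pixels'][:,:,::-1].astype(float)*1.6,0,255).astype('uint8')[200:320,280:440]
cv2.imwrite('pics/w4.png',cv2.resize(a,None,fx=4.5,fy=4.5,interpolation=cv2.INTER_CUBIC))
```

```text
6.55 [0.55842875 0.08853093 0.08707065] [-0.21917937 -0.89699492  0.27461378]
[[394.9, 288.9], [393.2, 295.6], [382.7, 300.8], [366.1, 302.7], [348.6, 300.6], [335.8, 295.3], [331.0, 288.6]]
```

View pics/w4.png

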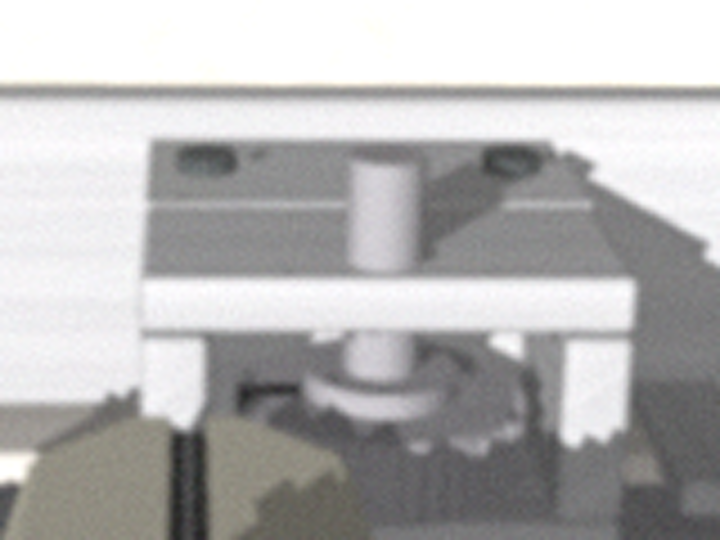

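Groove is now at the left (crop 240–300, 392), about +87°: total ≈ 4.6 rad, ≈1.76 rad per full stroke (shaft has also moved out as expected). Four more strokes.

Call:
apply_moves(
  plan=[0,-0.004,0.004,0,0,0,0,0,0.0074,0.0198,0,0,0,0,0,0.0154,0.0155,0,0,0,0,0,0.0254,0.0138,0,0,0,0,0,0.0414,0.0138,0,0,0,0,0,0.0534,0.0149,0,0,0,0,0,0.0614,0.0184,0,0,0,0,0,0.065,0.012,0,0,0,0,0,0.065,-0.008,0,0,0,0,0,0.014,-0.008,0,0,0,0,0,0,0,0,0,0,0,0,0,0,0,0,0,0],
)

```text
clock: 7.6
eef_pos: [0.5584, 0.0886, 0.0871]
tool_rot: [0.972, 0.234, -0.0, -0.0]
contact_force: [-0.9, 0.6, -1.2]
gripper_width: 0.004
finger_force: 0.0
```

Call:
apply_moves(
  plan=[0,-0.004,0.004,0,0,0,0,0,0.0074,0.0198,0,0,0,0,0,0.0154,0.0155,0,0,0,0,0,0.0254,0.0138,0,0,0,0,0,0.0414,0.0138,0,0,0,0,0,0.0534,0.0149,0,0,0,0,0,0.0614,0.0184,0,0,0,0,0,0.065,0.012,0,0,0,0,0,0.065,-0.008,0,0,0,0,0,0.014,-0.008,0,0,0,0,0,0,0,0,0,0,0,0,0,0,0,0,0,0],
)

```text
clock: 8.6
eef_pos: [0.5584, 0.0886, 0.0871]
tool_rot: [0.972, 0.234, -0.0, -0.0]
contact_force: [-0.9, 0.4, 0.5]
gripper_width: 0.002
finger_force: 0.0
```

Call:
apply_moves(
  plan=[0,-0.004,0.004,0,0,0,0,0,0.0074,0.0198,0,0,0,0,0,0.0154,0.0155,0,0,0,0,0,0.0254,0.0138,0,0,0,0,0,0.0414,0.0138,0,0,0,0,0,0.0534,0.0149,0,0,0,0,0,0.0614,0.0184,0,0,0,0,0,0.065,0.012,0,0,0,0,0,0.065,-0.008,0,0,0,0,0,0.014,-0.008,0,0,0,0,0,0,0,0,0,0,0,0,0,0,0,0,0,0],
)

```text
clock: 9.6
eef_pos: [0.5584, 0.0886, 0.0871]
tool_rot: [0.972, 0.234, -0.0, -0.0]
contact_force: [-0.7, -0.4, -0.4]
gripper_width: 0.006
finger_force: 0.0
```

Call:
apply_moves(
  plan=[0,-0.004,0.004,0,0,0,0,0,0.0074,0.0198,0,0,0,0,0,0.0154,0.0155,0,0,0,0,0,0.0254,0.0138,0,0,0,0,0,0.0414,0.0138,0,0,0,0,0,0.0534,0.0149,0,0,0,0,0,0.0614,0.0184,0,0,0,0,0,0.065,0.012,0,0,0,0,0,0.065,-0.008,0,0,0,0,0,0.014,-0.008,0,0,0,0,0,0,0,0,0,0,0,0,0,0,0,0,0,0],
)

```text
clock: 10.6
eef_pos: [0.5584, 0.0886, 0.0871]
tool_rot: [0.972, 0.234, -0.0, -0.0]
contact_force: [-0.2, -0.3, 0.2]
gripper_width: 0.005
finger_force: 0.0
```

Run:
```python
from h import *
from plant import bot
s=bot.observe();w=bot.capture('wrist');np.save('pics/w5.npy',dict(c=w,s=s),allow_pickle=True)
print(s['clock'],s['eef_pos'],s['contact_force'])
a=np.clip(w['pixels'][:,:,::-1].astype(float)*1.6,0,255).astype('uint8')[200:320,280:440]
cv2.imwrite('pics/w5.png',cv2.resize(a,None,fx=4.5,fy=4.5,interpolation=cv2.INTER_CUBIC))
```

```text
10.6 [0.5583879  0.08856843 0.08705361] [-0.16698851 -0.27216445  0.18833428]
```

View pics/w5.png

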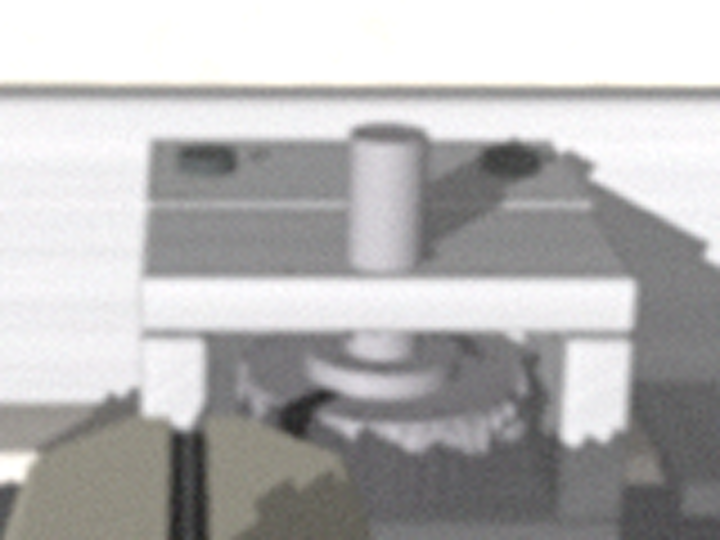

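Groove at lower left (crop (290,415)), ≈ +42°: total ≈ 11.7 rad (shaft shift agrees). A half stroke more to centre it in the range, then lift and head towards the tab.

Call:
apply_moves(
  plan=[0,0.034,0,0,0,0,0,0,0.0354,0.007,0,0,0,0,0,0.0354,0.0138,0,0,0,0,0,0.0434,0.0138,0,0,0,0,0,0.0534,0.0149,0,0,0,0,0,0.0604,0.018,0,0,0,0,0,0.064,0.012,0,0,0,0,0,0.064,-0.03,0,0,0,0,0,0.03,-0.08,0,0,0,0,0,0,-0.08,0,0,0,0,0,0,-0.08,0,0,0,0],
)

```text
clock: 11.57
eef_pos: [0.5588, 0.0895, 0.1283]
tool_rot: [0.972, 0.233, 0.001, -0.001]
contact_force: [-1.0, 0.1, -0.5]
gripper_width: 0.006
finger_force: 0.0
```

Run:
```python
from h import *
from plant import bot
th,t=.4683,[.48111,.05964]
s=bot.observe();w=bot.capture('wrist')
print(s['clock'],s['eef_pos'],s['contact_force'],move(s,F2W(th,t,(.062,.175,.125)),th)[0])
c=w
print(proj(w,[F2W(th,t,(.0885,-.029+.015*np.sin(a),.067+.015*np.cos(a))) for a in np.radians([-60,-30,0,30,60])],s).round(1).tolist())
print(proj(w,[F2W(th,t,(x,.132,.079)) for x in (.045,.079)],s).round(1).tolist())
a=np.clip(w['pixels'][:,:,::-1].astype(float)*1.6,0,255).astype('uint8')[180:330,100:440]
cv2.imwrite('pics/w6.png',cv2.resize(a,None,fx=2.35,fy=2.35,interpolation=cv2.INTER_CUBIC))
```

```text
11.5667 [0.55878509 0.08947067 0.12831058] [-1.00376148  0.05563182 -0.5251414 ] [-0.0406 -0.367   0.007 ]
[[382.6, 258.3], [373.7, 261.7], [359.9, 263.0], [345.4, 261.6], [334.8, 258.1]]
[[68.9, 333.6], [58.1, 276.9]]
```

View pics/w6.png

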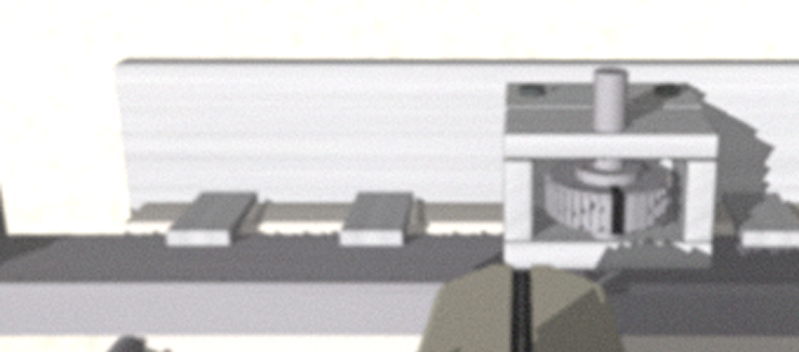

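Groove at (617,210), just right of the wheel's middle (608), as at the start: two full turns. Now to the tab, coming down beyond it.

Call:
apply_moves(
  plan=[-0.01,-0.08,0,0,0,0,0,-0.02,-0.16,0,0,0,0,0,-0.03,-0.24,0,0,0,0,0,-0.04,-0.32,0,0,0,0,0,-0.04,-0.367,0.01,0,0,0,0,-0.04,-0.367,0.01,0,0,0,0,-0.04,-0.367,0.07,0,0,0,0,-0.04,-0.367,0.13,0,0,0,0,-0.04,-0.367,0.137,0,0,0,0,-0.04,-0.367,0.137,0,0,0,0],
)

```text
clock: 12.45
eef_pos: [0.4582, 0.2396, 0.057]
tool_rot: [0.973, 0.232, -0.002, 0.001]
contact_force: [-0.6, -0.4, 0.2]
gripper_width: 0.006
finger_force: 0.0
```

Run:
```python
from h import *
from plant import bot
th,t=.4683,[.48111,.05964]
s=bot.observe();w=bot.capture('wrist')
print(s['clock'],s['eef_pos'],s['contact_force'],move(s,F2W(th,t,(.062,.1335,.06)),th))
for n in ['top']:
    c=bot.capture(n);np.save('pics/t2.npy',c,allow_pickle=True)
```

```text
12.45 [0.45815651 0.23959573 0.05703296] [-0.57633891 -0.42055273  0.24654642] (array([ 0.0026,  0.0749, -0.0059]), array([ 0.0011,  0.0047, -0.001 ]))
```

Call:
apply_moves(
  plan=[0,0.015,0,0,0,0,0,0,0.03,0,0,0,0,0,0,0.04,0,0,0,0,0,0,0.048,0,0,0,0,0,0,0.054,0,0,0,0,0,0,0.06,0,0,0,0,0,0,0.06,0,0,0,0,0,0,0.06,0,0,0,0],
)

```text
$.plan: bad value
```

Call:
apply_moves(
  plan=[0,0.004,0,0,0,0,0,0,0.008,0,0,0,0,0,0,0.012,0,0,0,0,0,0,0.012,0,0,0,0,0,0,0.012,0,0,0,0],
)

```text
$.plan: bad value
```

Call:
apply_moves(
  plan=[0,0.002,0,0,0,0,0,0,0.004,0,0,0,0,0,0,0.004,0,0,0,0,0,0,0.004,0,0,0,0],
)

```text
$.plan: bad value
```

Call:
apply_moves(
  plan=[0,0.015,0,0,0,0,0,0,0.03,0,0,0,0,0,0,0.04,0,0,0,0,0,0,0.048,0,0,0,0,0,0,0.054,0,0,0,0,0,0,0.06,0,0,0,0,0,0,0.06,0,0,0,0,0,0,0.06,0,0,0,0,0],
)

```text
clock: 13.22
eef_pos: [0.4725, 0.2142, 0.0588]
tool_rot: [0.973, 0.232, -0.0, 0.0]
contact_force: [0.4, 0.0, 0.3]
gripper_width: 0.004
finger_force: 0.0
```

Call:
apply_moves(
  plan=[0,0.004,0,0,0,0,0,0,0.008,0,0,0,0,0,0,0.012,0,0,0,0,0,0,0.012,0,0,0,0,0,0,0.012,0,0,0,0,0],
)

```text
clock: 13.63
eef_pos: [0.4751, 0.209, 0.0588]
tool_rot: [0.973, 0.232, -0.0, 0.0]
contact_force: [-1.4, 1.2, 0.4]
gripper_width: 0.003
finger_force: 0.5
```

Call:
apply_moves(
  plan=[0,0.002,0,0,0,0,0,0,0.004,0,0,0,0,0,0,0.004,0,0,0,0,0,0,0.004,0,0,0,0,0],
)

```text
clock: 13.97
eef_pos: [0.476, 0.2073, 0.0588]
tool_rot: [0.973, 0.232, -0.0, 0.0]
contact_force: [-0.7, 1.6, 0.2]
gripper_width: 0.004
finger_force: 0.9
```

Call:
apply_moves(
  plan=[0,0.003,0,0,0,0,0,0,0.006,0,0,0,0,0,0,0.009,0,0,0,0,0,0,0.012,0,0,0,0,0,0,0.012,0,0,0,0,0],
)

```text
clock: 14.38
eef_pos: [0.4766, 0.2063, 0.0589]
tool_rot: [0.972, 0.234, -0.0, -0.002]
contact_force: [-11.0, 15.3, 1.6]
gripper_width: 0.002
finger_force: 9.7
```

Call:
apply_moves(
  plan=[0,0.002,0,0,0,0,0,0,0.004,0,0,0,0,0,0,0.006,0,0,0,0,0,0,0.006,0,0,0,0,0],
)

```text
clock: 14.72
eef_pos: [0.4766, 0.2061, 0.0589]
tool_rot: [0.972, 0.236, -0.001, -0.003]
contact_force: [-15.3, 24.4, 3.9]
gripper_width: 0.005
finger_force: 14.7
```

Hard stop at the expected depth (TCP y 132.7 mm vs 133.5 predicted). Retreat and check.

Call:
apply_moves(
  plan=[0,-0.02,0,0,0,0,0,0,-0.06,0,0,0,0,0,0,-0.1,0,0,0,0,0,0,-0.1,-0.06,0,0,0,0,0,-0.1,-0.14,0,0,0,0,0,-0.1,-0.2,0,0,0,0,0,-0.1,-0.25,0,0,0,0,0,-0.1,-0.25,0,0,0,0,0,-0.1,-0.25,0,0,0,0],
)

```text
clock: 15.47
eef_pos: [0.4585, 0.2438, 0.1852]
tool_rot: [0.973, 0.231, 0.002, -0.0]
contact_force: [-0.6, 0.9, 0.1]
gripper_width: 0.007
finger_force: 0.0
```

Run:
```python
from h import *
from plant import bot
th,t=.4683,[.48111,.05964]
s=bot.observe();print(s['clock'],s['eef_pos'],s['contact_force'])
w=bot.capture('wrist')
# grey profile along filler y above tab/bar line (x=.072, top edge z=.079): tab is the dark/bright stripe
g=cv2.cvtColor(w['pixels'],cv2.COLOR_RGB2GRAY)
ys=np.arange(.104,.142,.002)
for x in (.070,.074):
    p=proj(w,[F2W(th,t,(x,y,.079)) for y in ys],s)
    print([(int(y*1000),int(g[int(round(v)),int(round(u))])) if 0<=u<639 and 0<=v<479 else None for y,(u,v) in zip(ys,p)])
```

```text
15.4667 [0.45850398 0.24383202 0.18520672] [-0.56976222  0.85890804  0.1084903 ]
[(104, 64), (106, 63), (108, 55), (110, 48), (112, 49), (114, 56), (116, 109), (118, 104), (120, 72), (122, 71), (124, 91), (126, 155), (128, 157), (130, 154), (132, 157), (134, 155), (136, 157), (138, 155), (140, 156)]
[(104, 116), (106, 72), (108, 74), (110, 65), (112, 56), (114, 73), (116, 115), (118, 95), (120, 71), (122, 69), (124, 99), (126, 158), (128, 161), (130, 153), (132, 149), (134, 155), (136, 153), (138, 154), (140, 155)]
```

```bash
python3 -c "
from plant import bot
print(bot.job_done())"
```

```text
the job is handed in; nothing more can be done
None
```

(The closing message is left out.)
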